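Find the rocking corner of the sampler plate and press its shim flat

TASK

The sampler plate with the vial tray rocks on one of its four corners. With the closed fingertips press down on the green corner spots one after another until you find the corner that gives (push that one right down), then press the yellow-ended shim beside that corner down until it lies flat. Leave the other three shims standing, do not lift or shift the plate, leave the other things alone, and finish with the hand clear.

Things in the scene. Friction and masses are not known exactly. Their poses are not given: they have to be found in the camera images.
- bed: blue fixture base, 200 x 360 x 6 mm, screwed to the bench; origin at the centre of its underside; x along its short side (away from the robot), y along its long side (left), z up; yaw up to 0.2 rad either way. Four feet that look alike stand on it under the plate at x = +-68 mm, y = +-75 mm: three are rigid and one, not told which, is springy
- plate: loose aluminium plate, 180 (x) x 210 (y) x 12 mm, 0.95 kg, lying on the feet; origin at the centre of its underside, 36 mm above the bench; axes as the bed. A black vial tray, 84 x 96 mm, up to 51 mm above the origin, is fixed on its middle. Over the springy foot a corner sinks from about 3 N, bottoms 6 mm down at 5 N (a tilt of 0.06 rad) and springs back; the others do not give
- corner_near_left (a point): centre of the green press spot (22 mm disc, flush) on the plate's top face, directly over a foot, corner on the near (robot) side, left (+y); 48 mm above the bench
- corner_near_right (a point): centre of the green press spot (22 mm disc, flush) on the plate's top face, directly over a foot, corner on the near (robot) side, right (-y); 48 mm above the bench
- corner_far_left (a point): centre of the green press spot (22 mm disc, flush) on the plate's top face, directly over a foot, corner on the far side, left (+y); 48 mm above the bench
- corner_far_right (a point): centre of the green press spot (22 mm disc, flush) on the plate's top face, directly over a foot, corner on the far side, right (-y); 48 mm above the bench
- tab_near_left (a point): point on top of the yellow end of the shim tab beside the corner on the near (robot) side, left (+y), 39 mm along the tab from its hinge. The tab is 24 mm wide and runs 48 mm outwards along bed y from the hinge at bed x = +-68, y = +-125 mm, 34 mm above the bench. At first it slopes up outwards and this point is 50 to 56 mm above the bench; flat, it is 36 mm above it and 39 mm out from the hinge
- tab_near_right (a point): point on top of the yellow end of the shim tab beside the corner on the near (robot) side, right (-y), 39 mm along the tab from its hinge. The tab is 24 mm wide and runs 48 mm outwards along bed y from the hinge at bed x = +-68, y = +-125 mm, 34 mm above the bench. At first it slopes up outwards and this point is 50 to 56 mm above the bench; flat, it is 36 mm above it and 39 mm out from the hinge
- tab_far_left (a point): point on top of the yellow end of the shim tab beside the corner on the far side, left (+y), 39 mm along the tab from its hinge. The tab is 24 mm wide and runs 48 mm outwards along bed y from the hinge at bed x = +-68, y = +-125 mm, 34 mm above the bench. At first it slopes up outwards and this point is 50 to 56 mm above the bench; flat, it is 36 mm above it and 39 mm out from the hinge
- tab_far_right (a point): point on top of the yellow end of the shim tab beside the corner on the far side, right (-y), 39 mm along the tab from its hinge. The tab is 24 mm wide and runs 48 mm outwards along bed y from the hinge at bed x = +-68, y = +-125 mm, 34 mm above the bench. At first it slopes up outwards and this point is 50 to 56 mm above the bench; flat, it is 36 mm above it and 39 mm out from the hinge
- shim_near_left (a joint): hinge angle of the shim tab on the near (robot) side, left (+y), rad: 0 to 0.1 at the start (sloping up by 0.55 less this angle), 0.55 pressed flat and level (end stop), where its inner end props the plate corner. The hinge is stiff: about 13 N straight down on the yellow end moves it, and it stays where it is left
- shim_near_right (a joint): hinge angle of the shim tab on the near (robot) side, right (-y), rad: 0 to 0.1 at the start (sloping up by 0.55 less this angle), 0.55 pressed flat and level (end stop), where its inner end props the plate corner. The hinge is stiff: about 13 N straight down on the yellow end moves it, and it stays where it is left
- shim_far_left (a joint): hinge angle of the shim tab on the far side, left (+y), rad: 0 to 0.1 at the start (sloping up by 0.55 less this angle), 0.55 pressed flat and level (end stop), where its inner end props the plate corner. The hinge is stiff: about 13 N straight down on the yellow end moves it, and it stays where it is left
- shim_far_right (a joint): hinge angle of the shim tab on the far side, right (-y), rad: 0 to 0.1 at the start (sloping up by 0.55 less this angle), 0.55 pressed flat and level (end stop), where its inner end props the plate corner. The hinge is stiff: about 13 N straight down on the yellow end moves it, and it stays where it is left
- vial_clear_mid (a point): middle of a loose clear vial with blue cap, 17 mm across, 44 mm tall, standing on the bench before the bed; leave alone
- vial_amber_mid (a point): middle of a loose amber vial with blue cap, 17 mm across, 44 mm tall, standing on the bench beyond the bed; leave alone
- solvent_mid (a point): middle of a loose amber bottle, 70 mm across, 150 mm tall, on the right; leave alone
- jar_mid (a point): middle of a loose jar, 60 mm across, 70 mm tall, on the right; leave alone
- driver_grip (a point): handle of a loose screwdriver, 170 mm long, lying on the left; leave alone
- capbox_mid (a point): middle of a loose open blue box, 110 x 80 x 35 mm, on the left; leave alone

How it is judged (in metres and radians):
On the way, in this order (a step that is already met when the one before it is completed fails the run):
1. the loose corner is pressed with the fingers until the plate rocks (over 0.03 rad) (angle between plate's own z axis and vertical above 0.03 rad and contact force between the fingers and plate above 2 N), for 0.05 s.
2. the shim beside the loose corner is pressed flat (joint over 0.46 rad), the other three still standing (((horizontal distance between foot3_c0 and corner_near_left below 0.04 m and value of joint shim_near_left above 0.46 rad and value of joint each of shim_near_right, shim_far_left, shim_far_right below 0.25 rad) or (horizontal distance between foot3_c0 and corner_near_right below 0.04 m and value of joint shim_near_right above 0.46 rad and value of joint each of shim_near_left, shim_far_left, shim_far_right below 0.25 rad) or (horizontal distance between foot3_c0 and corner_far_left below 0.04 m and value of joint shim_far_left above 0.46 rad and value of joint each of shim_near_left, shim_near_right, shim_far_right below 0.25 rad) or (horizontal distance between foot3_c0 and corner_far_right below 0.04 m and value of joint shim_far_right above 0.46 rad and value of joint each of shim_near_left, shim_near_right, shim_far_left below 0.25 rad))), for 0.2 s.
At the end, for the whole second after the job is handed in: The shim beside the rocking corner is flat (joint above 0.46 of 0.55 rad) and the other three are still up (below 0.25 rad); the plate is level (within 0.012 rad), at rest and within 15 mm of where it was; vials within 20 mm, and bottle, jar, screwdriver and box within 30 mm of where they were (((horizontal distance between foot3_c0 and corner_near_left below 0.04 m and value of joint shim_near_left above 0.46 rad and value of joint each of shim_near_right, shim_far_left, shim_far_right below 0.25 rad) or (horizontal distance between foot3_c0 and corner_near_right below 0.04 m and value of joint shim_near_right above 0.46 rad and value of joint each of shim_near_left, shim_far_left, shim_far_right below 0.25 rad) or (horizontal distance between foot3_c0 and corner_far_left below 0.04 m and value of joint shim_far_left above 0.46 rad and value of joint each of shim_near_left, shim_near_right, shim_far_right below 0.25 rad) or (horizontal distance between foot3_c0 and corner_far_right below 0.04 m and value of joint shim_far_right above 0.46 rad and value of joint each of shim_near_left, shim_near_right, shim_far_left below 0.25 rad)) and angle between plate's own z axis and vertical below 0.012 rad and distance of plate from where it was at the start of the episode below 0.015 m and linear speed of plate below 0.01 m/s and distance of each of vial_clear_mid, vial_amber_mid from where it was at the start of the episode below 0.02 m and distance of each of solvent_mid, jar_mid, driver_grip, capbox_mid from where it was at the start of the episode below 0.03 m); the robot touches nothing.
It fails at once if a shim beside a corner that does not rock is pressed down (past 0.25 rad) ((not (horizontal distance between foot3_c0 and corner_near_left below 0.04 m) and value of joint shim_near_left above 0.25 rad) or (not (horizontal distance between foot3_c0 and corner_near_right below 0.04 m) and value of joint shim_near_right above 0.25 rad) or (not (horizontal distance between foot3_c0 and corner_far_left below 0.04 m) and value of joint shim_far_left above 0.25 rad) or (not (horizontal distance between foot3_c0 and corner_far_right below 0.04 m) and value of joint shim_far_right above 0.25 rad)).
It fails at once if the plate is lifted (its centre over 8 mm up) or shifted by over 15 mm (height (world z) of plate above 0.044 m or distance of plate from where it was at the start of the episode above 0.015 m).
It fails at once if a vial is moved over 20 mm, or the bottle, jar, screwdriver or box over 30 mm (distance of any of vial_clear_mid, vial_amber_mid from where it was at the start of the episode above 0.02 m or distance of any of solvent_mid, jar_mid, driver_grip, capbox_mid from where it was at the start of the episode above 0.03 m).
It also fails if it takes over 50 s, if anything falls off the work surface, if the arm or the gripper's body presses on something with over 40 N, if the wrist force passes 120 N, or if a joint passes its speed limit or range.

ROBOT

A 6-joint arm with a two-finger parallel gripper is mounted at the origin on the work surface. World frame = base frame: x ahead of the robot, y to its left, z up, the work surface at z = 0. Lengths are in m, angles in degrees, forces in N, time in s.
With the tool pointing down it reaches from about 0.4 to 0.825 m from the base axis. Payload 7 kg.
Tool frame: the origin (TCP) lies between the finger pads; the fingertips stand 11 mm ahead of it and the grasp point (between the pads) lies 8 mm behind it; z points along the fingers, y is the direction in which the jaws open and shut (so a half turn about z gives the same grasp; the last joint's range is limited). The gripper opens to 88 mm and grips with 3 to 60 N. Pads are 19 mm wide; open, the fingers measure 130 mm over their backs; the gripper's body (78 mm by 193 mm) begins 47 mm behind the grasp point.
Start: joints at [-48.065, 20.546, 0.682, 0, -70.136, -16.507], TCP at [0.29, -0.61, 0.238] pointing down, gripper open.
Joint ranges: [-176.03, 176.03], [-82.01, 121.73], [-58.28, 71.71], [-173.87, 95.51], [-174.79, -0.11], [-173.66, 173.66]. Speed limits (degrees/s): [136.94, 136.94, 172.46, 180, 180, 180].

INTERFACE

Orientations are given as [roll, pitch, yaw] about the fixed x, y, z axes, in that order (R = Rz(yaw) Ry(pitch) Rx(roll)).
In Python, from plant import r gives the robot as it stands.
- The arm moves only by the shell command python3 -m inch 'ROWS' [OPENING] [FORCE]. ROWS is JSON, a list of rows, each an object of numbers: "x", "y", "z": the shift along the tool's x, y, z as a fraction of full scale; "yaw": the turn about the tool's z as a fraction of full scale. In form: [{"x": .., "y": .., "z": .., "yaw": ..}, ...]. A call has 1 to 5 rows; each row shifts and turns the pose as measured when the row begins, along the tool's axes as they then stand; what a row does not reach is not made up. Full scale, the value 1, is 0.025 m for a shift and 4 degrees for a turn. A row lasts 1/12 s, in which the tool goes at most 41.7 mm and 7.16 degrees, less where a joint would pass 70% of its speed; a pose out of reach is approached as far as the arm can. A call with a number of a shift or a turn outside -1 to 1 is refused whole. A call with a gripper value outside its range is refused whole. OPENING is the opening, from -1 (shut) to 1 (fully open), set as the call begins (- or left out, the last holds). The fingers move at their own pace and stop on an object; FORCE is the grip in N (left out, the last holds). Time passes only in rows, so rows that do not move let the fingers close. It gives the time, the measured TCP pose, the force and the opening at its end, in the units of the state.
- r.get_state(): the state, without advancing time (a new reading comes with each control period).
- r.capture(name): name is "scene" or "top" or "wrist"; returns (picture, depth): 384x512x3 uint8, red, green, blue; 384x512 float32, m along the optical axis (not along the pixel's ray), 0 where there is no reading.
- r.camera_info(name): a dict with "mtx" (3x3 intrinsics, pixels), "pose" (4x4, takes a point from camera to world coordinates). Camera axes: x right, y down, z forward; pixel columns grow to the right and rows downward; lengths in m; the calibration is good to about 2 mm. A picture is of the moment at which its call begins: read the wrist's pose just before it. camera_info takes no time and is no camera call; for the wrist camera it gives the pose at the moment of the call.
- r.close_job(): hands the job in, once; it reports no verdict.
The state is a dict: "time_s": time; "joints": joint angles; "qd": joint speeds; "joint_torque": joint torques, N m; "tcp_pos": TCP position; "eef_rot": TCP orientation; "contact_force": force on the tool from outside, world axes, zero at the start; "moment": the same for the moment, N m; "gripper_width": finger opening in m.
Only numpy, scipy, OpenCV 4.12 (cv2) and the standard library are available. Lean on these libraries where they do the work, as an engineer would, in place of code of your own. Each camera call takes 0.05 s, during which the arm holds its last target. There are 200 camera calls.

## Working session

There is one attempt and no reset: what is moved stays moved. The work goes in short steps, Python scripts to look and compute and a shell command to move; the robot and the scene stay as the last step left them, time stands still between calls to the robot, and variables do not carry over. Pictures are saved under pics/ and viewed, about 8 in all and at most 12, crops included, and the job is handed in when it is done.

```bash
ls; mkdir -p pics
python3 - <<'E'
from plant import r
import cv2,numpy as np
s=r.get_state();print({k:np.round(v,3).tolist() for k,v in s.items()})
for n in("top","scene"):
    p,d=r.capture(n);i=r.camera_info(n);cv2.imwrite(f"pics/{n}0.png",p[:,:,::-1]);np.savez(f"{n}0.npz",p=p,d=d,K=i["mtx"],T=i["pose"]);print(n,np.round(i["mtx"],1).tolist(),np.round(i["pose"],3).tolist())
E
```

```text
pics
{'time_s': 0.0, 'joints': [-48.064, 20.59, 0.634, -0.021, -70.136, -16.507], 'qd': [-0.012, -0.044, 0.016, 0.0, -0.075, -0.01], 'joint_torque': [0.0, -58.273, 29.305, 6.997, 0.007, -0.0], 'tcp_pos': [0.29, -0.609, 0.237], 'eef_rot': [179.906, -0.007, -154.578], 'contact_force': [-0.393, -0.498, -0.168], 'moment': [0.008, -0.06, -0.008], 'gripper_width': 0.088}
top [[371.9, 0.0, 251.2], [0.0, 371.9, 189.2], [0.0, 0.0, 1.0]] [[0.018, -0.999, 0.04, 0.499], [-1.0, -0.018, 0.011, -0.036], [-0.01, -0.041, -0.999, 1.215], [0.0, 0.0, 0.0, 1.0]]
scene [[457.0, 0.0, 257.7], [0.0, 457.0, 189.1], [0.0, 0.0, 1.0]] [[-0.348, 0.57, -0.744, 1.527], [0.937, 0.196, -0.287, 0.329], [-0.018, -0.798, -0.603, 0.886], [0.0, 0.0, 0.0, 1.0]]
```

View pics/top0.png

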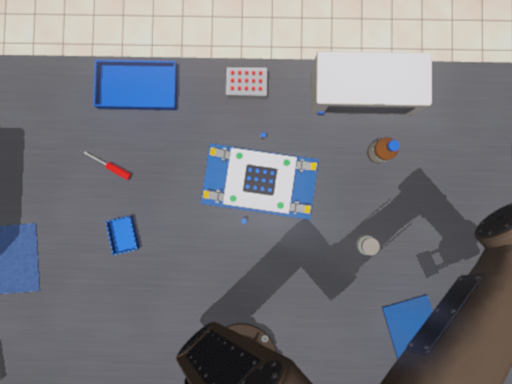

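The top view shows the bed centred near (260,181). The green spots are at about (239,155), (287,162), (233,198) and (280,205), and the yellow ends at about (213,152), (313,166), (207,195) and (307,209). The vials are at (245,220) and (263,135).

```bash
cat > h.py <<'E'
import numpy as np,cv2
def load(n): 
    f=np.load(n+"0.npz");return f["p"],f["d"],f["K"],f["T"]
def cast(px,z,K,T):
    q=np.linalg.solve(K,[px[0],px[1],1]);v=T[:3,:3]@q;o=T[:3,3]
    return o+v*(z-o[2])/v[2]
def proj(P,K,T):
    q=K@(T[:3,:3].T@(np.asarray(P)-T[:3,3]));return q[:2]/q[2]
def blobs(p,lo,hi,amin):
    m=cv2.inRange(cv2.cvtColor(p,cv2.COLOR_RGB2HSV),lo,hi)
    n,l,st,c=cv2.connectedComponentsWithStats(m)
    return [(c[i],st[i,4]) for i in range(1,n) if st[i,4]>=amin]
E
python3 - <<'E'
from h import *
for n in("top","scene"):
    p,d,K,T=load(n)
    for nm,lo,hi,z in(("green",(45,120,60),(80,255,255),.048),("yellow",(20,120,100),(34,255,255),.053)):
        for c,a in blobs(p,lo,hi,8):
            P=cast(c,z,K,T)
            if .35<P[0]<.8 and abs(P[1])<.3:
                dz=d[int(round(c[1])),int(round(c[0]))]; q=np.linalg.solve(K,[c[0],c[1],1])*dz
                print(n,nm,c.round(1),a,P.round(4),"depth pt",(T[:3,:3]@q+T[:3,3]).round(3))
E
```

```text
top green [238.6 155.4] 13 [0.652  0.0187 0.048 ] depth pt [0.652 0.019 0.05 ]
top green [286.3 162.2] 12 [ 0.6329 -0.1319  0.048 ] depth pt [ 0.633 -0.132  0.048]
top green [232.5 197.8] 10 [0.518  0.0353 0.048 ] depth pt [0.518 0.035 0.05 ]
top green [280. 205.] 9 [ 0.4982 -0.114   0.048 ] depth pt [ 0.498 -0.114  0.048]
top yellow [212.4 151.2] 28 [0.6633 0.1013 0.053 ] depth pt [0.662 0.101 0.058]
top yellow [313.1 165.9] 32 [ 0.6223 -0.2152  0.053 ] depth pt [ 0.622 -0.215  0.052]
top yellow [205.8 193.8] 32 [0.5289 0.1187 0.053 ] depth pt [0.529 0.119 0.053]
top yellow [307.  208.8] 33 [ 0.4879 -0.1979  0.053 ] depth pt [ 0.488 -0.198  0.054]
scene green [244.1 186.9] 14 [ 0.4963 -0.113   0.048 ] depth pt [ 0.496 -0.113  0.048]
scene green [288.8 200.1] 17 [0.5137 0.0354 0.048 ] depth pt [0.513 0.035 0.048]
scene green [220.8 212.4] 22 [ 0.6309 -0.1313  0.048 ] depth pt [ 0.631 -0.131  0.049]
scene green [268.3 228.1] 24 [0.6492 0.0188 0.048 ] depth pt [0.649 0.019 0.048]
scene yellow [220.3 177.8] 38 [ 0.4823 -0.1987  0.053 ] depth pt [ 0.488 -0.196  0.058]
scene yellow [195.9 202.5] 41 [ 0.6191 -0.2156  0.053 ] depth pt [ 0.623 -0.213  0.056]
scene yellow [316.2 207.1] 31 [0.5247 0.1206 0.053 ] depth pt [0.525 0.121 0.053]
scene yellow [296.6 235.6] 32 [0.6578 0.1015 0.053 ] depth pt [0.666 0.104 0.061]
```

View pics/scene0.png

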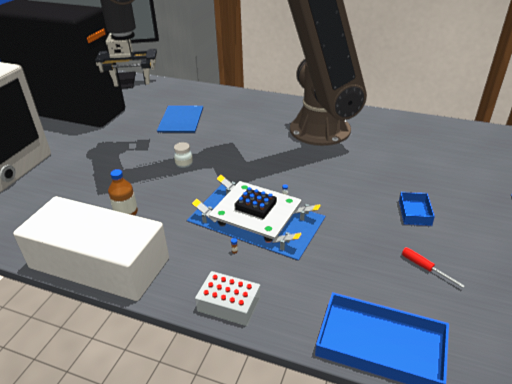

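Both views show the same four spots within about 3 mm. Spacings come to 135 mm and 151 mm against the nominal 136 and 150, and the bed yaw is about -7.1°. Next I close the jaws and turn to align them with the bed.

```bash
cat >> h.py <<'E'
c=np.array([.574,-.048]);a=np.radians(-7.1);R2=np.array([[np.cos(a),-np.sin(a)],[np.sin(a),np.cos(a)]])
def bed(x,y): return c+R2@[x,y]
def go(bx,by,z):
    from plant import r
    s=r.get_state();p=np.array(s["tcp_pos"]);y=np.radians(s["eef_rot"][2])
    d=np.r_[bed(bx,by),z]-p
    t=[np.cos(y)*d[0]+np.sin(y)*d[1],np.sin(y)*d[0]-np.cos(y)*d[1],-d[2]]
    dy=(s["eef_rot"][2]-172.9+180)%360-180
    print("units to go",np.round(np.array(t)/.025,2),"yaw",round(dy/4,2),"F",np.round(s["contact_force"],1),"t",s["time_s"],"p",p.round(4),"w",s["gripper_width"])
E
python3 -m inch '[{"x":0,"y":0,"z":0,"yaw":1},{"x":0,"y":0.5,"z":0,"yaw":1},{"x":0,"y":0.5,"z":0,"yaw":1},{"x":0,"y":0.5,"z":0,"yaw":1},{"x":0,"y":0.5,"z":0,"yaw":1}]' -1 20
python3 -m inch '[{"x":0,"y":0.5,"z":0,"yaw":1},{"x":0,"y":0.5,"z":0,"yaw":1},{"x":0,"y":0.5,"z":0,"yaw":1},{"x":0,"y":0.5,"z":0,"yaw":0.3}]'
python3 -c "
from h import go
go(-.068,-.075,.09)"
```

```text
time_s: 0.52
tcp_pos: [0.2755, -0.5601, 0.2326]
eef_rot: [179.6, -0.2, -175.4]
contact_force: [-0.1, 0.2, 0.0]
gripper_width: 0.0601
time_s: 0.85
tcp_pos: [0.2753, -0.507, 0.2308]
eef_rot: [179.5, -0.5, 170.5]
contact_force: [0.6, -0.6, -0.2]
gripper_width: 0.0334
units to go [-6.15 16.97  5.63] yaw -0.61 F [ 0.6 -0.6 -0.2] t 0.85 p [ 0.2753 -0.507   0.2308] w 0.033414561835483504
```

```bash
python3 -m inch '[{"x":-0.4,"y":1,"z":0,"yaw":-0.5},{"x":-0.4,"y":1,"z":0,"yaw":0},{"x":-0.4,"y":1,"z":0,"yaw":0},{"x":-0.4,"y":1,"z":0,"yaw":0},{"x":-0.4,"y":1,"z":0,"yaw":0}]' >/dev/null
python3 -m inch '[{"x":-0.4,"y":1,"z":0,"yaw":0},{"x":-0.4,"y":1,"z":0,"yaw":0},{"x":-0.4,"y":1,"z":0,"yaw":0},{"x":-0.4,"y":1,"z":0,"yaw":0},{"x":-0.4,"y":1,"z":0,"yaw":0}]' >/dev/null
python3 -m inch '[{"x":-0.4,"y":1,"z":0,"yaw":0},{"x":-0.4,"y":1,"z":0,"yaw":0},{"x":-0.4,"y":1,"z":0,"yaw":0},{"x":-0.4,"y":1,"z":0,"yaw":0}]'
python3 -c "
from h import go
go(-.068,-.075,.09)"
```

```text
time_s: 2.02
tcp_pos: [0.4631, -0.1631, 0.2294]
eef_rot: [179.3, -0.8, 172.1]
contact_force: [0.0, -1.3, 0.6]
gripper_width: 0.0005
units to go [-1.08  2.13  5.58] yaw -0.21 F [ 0.  -1.3  0.6] t 2.0167 p [ 0.4631 -0.1631  0.2294] w 0.00048107342523477295
```

```bash
python3 -m inch '[{"x":-0.5,"y":1,"z":1,"yaw":-0.2},{"x":-0.5,"y":1,"z":1,"yaw":0},{"x":-0.1,"y":0.1,"z":1,"yaw":0},{"x":0,"y":0,"z":1,"yaw":0},{"x":0,"y":0,"z":1,"yaw":0}]' >/dev/null
python3 -m inch '[{"x":0,"y":0,"z":0.5,"yaw":0},{"x":0,"y":0,"z":0,"yaw":0}]'
python3 -c "
from h import go
go(-.068,-.075,.059)"
```

```text
time_s: 2.6
tcp_pos: [0.5009, -0.1042, 0.088]
eef_rot: [179.2, -0.5, 173.3]
contact_force: [-0.3, 0.6, 0.2]
gripper_width: 0.0005
units to go [ 0.1  -0.41  1.16] yaw 0.1 F [-0.3  0.6  0.2] t 2.6 p [ 0.5009 -0.1042  0.088 ] w 0.0004751696852822019
```

```bash
python3 -m inch '[{"x":0.1,"y":-0.4,"z":0,"yaw":0.1},{"x":0,"y":0,"z":0.5,"yaw":0},{"x":0,"y":0,"z":0.4,"yaw":0},{"x":0,"y":0,"z":0,"yaw":0}]'
python3 -m inch '[{"x":0,"y":0,"z":0.1,"yaw":0},{"x":0,"y":0,"z":0.1,"yaw":0}]'
python3 -m inch '[{"x":0,"y":0,"z":0.1,"yaw":0},{"x":0,"y":0,"z":0.1,"yaw":0}]'
python3 -c "
from h import go
go(-.068,-.075,.059)"
```

```text
time_s: 2.93
tcp_pos: [0.4971, -0.115, 0.0661]
eef_rot: [179.3, -0.5, 172.9]
contact_force: [-0.1, 0.1, 0.4]
gripper_width: 0.0005
time_s: 3.1
tcp_pos: [0.4978, -0.1155, 0.0624]
eef_rot: [179.2, -0.4, 172.9]
contact_force: [0.2, 1.1, -0.4]
gripper_width: 0.0005
time_s: 3.27
tcp_pos: [0.4985, -0.1157, 0.059]
eef_rot: [179.2, -0.3, 172.9]
contact_force: [-13.6, 7.4, 42.1]
gripper_width: 0.0004
units to go [ 0.06  0.06 -0.  ] yaw -0.0 F [-13.6   7.4  42.1] t 3.2667 p [ 0.4985 -0.1157  0.059 ] w 0.00039888988768792787
```

NR is rigid: 42 N at the nominal contact height, with no sinking. Next is NL.

```bash
python3 -m inch '[{"x":0,"y":0,"z":-0.4,"yaw":0},{"x":0,"y":0,"z":-0.4,"yaw":0},{"x":0,"y":1,"z":0,"yaw":0},{"x":0,"y":1,"z":0,"yaw":0},{"x":0,"y":1,"z":0,"yaw":0}]'
python3 -m inch '[{"x":0,"y":1,"z":0,"yaw":0},{"x":0,"y":1,"z":0,"yaw":0},{"x":0,"y":1,"z":0,"yaw":0},{"x":0,"y":0,"z":0,"yaw":0}]'
python3 -c "
from h import go
go(-.068,.075,.059)"
```

```text
time_s: 3.68
tcp_pos: [0.5086, -0.0425, 0.0835]
eef_rot: [179.2, -0.1, 172.6]
contact_force: [0.3, 0.2, -0.7]
gripper_width: 0.0005
time_s: 4.02
tcp_pos: [0.5208, 0.0388, 0.0879]
eef_rot: [179.0, 0.2, 172.7]
contact_force: [0.9, -0.2, -0.4]
gripper_width: 0.0006
units to go [ 0.18 -0.18  1.16] yaw -0.06 F [ 0.9 -0.2 -0.4] t 4.0167 p [0.5208 0.0388 0.0879] w 0.0005671225116326173
```

```bash
python3 -m inch '[{"x":0.2,"y":-0.2,"z":0.3,"yaw":0},{"x":0,"y":0,"z":0.3,"yaw":0},{"x":0,"y":0,"z":0.3,"yaw":0},{"x":0,"y":0,"z":0.1,"yaw":0},{"x":0,"y":0,"z":0.05,"yaw":0}]'
python3 -m inch '[{"x":0,"y":0,"z":0.08,"yaw":0},{"x":0,"y":0,"z":0.08,"yaw":0}]'
python3 -c "
from h import go
go(-.068,.075,.059)"
```

```text
time_s: 4.43
tcp_pos: [0.5145, 0.0342, 0.06]
eef_rot: [179.0, 0.3, 172.7]
contact_force: [-0.2, 0.5, 0.1]
gripper_width: 0.0006
time_s: 4.6
tcp_pos: [0.5146, 0.0339, 0.0591]
eef_rot: [179.0, 0.3, 172.7]
contact_force: [-17.6, 9.3, 42.3]
gripper_width: 0.0002
units to go [-0.04  0.04  0.  ] yaw -0.04 F [-17.6   9.3  42.3] t 4.6 p [0.5146 0.0339 0.0591] w 0.00023033807461202735
```

NL is rigid too. Next is FL.

```bash
python3 -m inch '[{"x":0,"y":0,"z":-0.4,"yaw":0},{"x":0,"y":0,"z":-0.4,"yaw":0},{"x":-1,"y":0,"z":0,"yaw":0},{"x":-1,"y":0,"z":0,"yaw":0},{"x":-1,"y":0,"z":0,"yaw":0}]'
python3 -m inch '[{"x":-1,"y":0,"z":0,"yaw":0},{"x":-1,"y":0,"z":0,"yaw":0},{"x":-0.4,"y":0,"z":0,"yaw":0},{"x":0,"y":0,"z":0,"yaw":0}]'
python3 -c "
from h import go
go(.068,.075,.059)"
```

```text
time_s: 5.02
tcp_pos: [0.5872, 0.0219, 0.083]
eef_rot: [178.9, 0.3, 172.7]
contact_force: [0.5, 0.6, 0.6]
gripper_width: 0.0006
time_s: 5.35
tcp_pos: [0.6539, 0.0108, 0.0835]
eef_rot: [178.9, 0.4, 172.5]
contact_force: [0.4, 0.1, -0.2]
gripper_width: 0.0006
units to go [0.16 0.27 0.98] yaw -0.1 F [ 0.4  0.1 -0.2] t 5.35 p [0.6539 0.0108 0.0835] w 0.0006370304438758993
```

```bash
python3 -m inch '[{"x":0.2,"y":0.3,"z":0.2,"yaw":0},{"x":0,"y":0,"z":0.3,"yaw":0},{"x":0,"y":0,"z":0.3,"yaw":0},{"x":0,"y":0,"z":0.05,"yaw":0},{"x":0,"y":0,"z":0,"yaw":0}]'
python3 -m inch '[{"x":0,"y":0,"z":0.08,"yaw":0},{"x":0,"y":0,"z":0.08,"yaw":0}]'
python3 -c "
from h import go
go(.068,.075,.059)"
```

```text
time_s: 5.77
tcp_pos: [0.6473, 0.0185, 0.0594]
eef_rot: [179.0, 0.2, 172.4]
contact_force: [3.0, -0.7, 5.0]
gripper_width: 0.0005
time_s: 5.93
tcp_pos: [0.6474, 0.0185, 0.0593]
eef_rot: [179.0, 0.3, 172.5]
contact_force: [-6.7, 0.3, 16.3]
gripper_width: 0.0004
units to go [-0.13 -0.    0.01] yaw -0.1 F [-6.7  0.3 16.3] t 5.9333 p [0.6474 0.0185 0.0593] w 0.00043986057816625064
```

FL holds 16 N without sinking, so it is rigid. FR should be the loose corner.

```bash
python3 -m inch '[{"x":0,"y":0,"z":-0.4,"yaw":0},{"x":0,"y":0,"z":-0.4,"yaw":0},{"x":0,"y":-1,"z":0,"yaw":0},{"x":0,"y":-1,"z":0,"yaw":0},{"x":0,"y":-1,"z":0,"yaw":0}]'
python3 -m inch '[{"x":0,"y":-1,"z":0,"yaw":0},{"x":0,"y":-1,"z":0,"yaw":0},{"x":0,"y":-1,"z":0,"yaw":0},{"x":0,"y":0,"z":0,"yaw":0}]'
python3 -c "
from h import go
go(.068,-.075,.059)"
```

```text
time_s: 6.35
tcp_pos: [0.6391, -0.0531, 0.0841]
eef_rot: [179.0, 0.7, 173.0]
contact_force: [-0.7, -0.2, -0.5]
gripper_width: 0.0003
time_s: 6.68
tcp_pos: [0.6295, -0.1332, 0.087]
eef_rot: [178.9, 0.9, 173.0]
contact_force: [0.3, -0.0, -0.2]
gripper_width: 0.0003
units to go [-0.09  0.11  1.12] yaw 0.01 F [ 0.3 -0.  -0.2] t 6.6833 p [ 0.6295 -0.1332  0.087 ] w 0.0003056314630591835
```

```bash
python3 -m inch '[{"x":-0.1,"y":0.1,"z":0.3,"yaw":0},{"x":0,"y":0,"z":0.3,"yaw":0},{"x":0,"y":0,"z":0.3,"yaw":0},{"x":0,"y":0,"z":0.1,"yaw":0},{"x":0,"y":0,"z":0,"yaw":0}]'
python3 -m inch '[{"x":0,"y":0,"z":0.08,"yaw":0},{"x":0,"y":0,"z":0.08,"yaw":0}]'
python3 -m inch '[{"x":0,"y":0,"z":0.1,"yaw":0},{"x":0,"y":0,"z":0.1,"yaw":0}]'
python3 -c "
from h import go
go(.068,-.075,.053)"
```

```text
time_s: 7.1
tcp_pos: [0.6337, -0.1298, 0.0616]
eef_rot: [178.9, 1.0, 172.9]
contact_force: [0.4, 1.0, -0.8]
gripper_width: 0.0005
time_s: 7.27
tcp_pos: [0.6341, -0.129, 0.0574]
eef_rot: [178.9, 1.0, 173.0]
contact_force: [-1.4, -3.6, 5.8]
gripper_width: 0.0003
time_s: 7.43
tcp_pos: [0.6345, -0.1293, 0.0538]
eef_rot: [179.0, 1.0, 173.2]
contact_force: [-7.2, -0.1, 23.5]
gripper_width: 0.0003
units to go [ 0.08 -0.07  0.03] yaw 0.06 F [-7.2 -0.1 23.5] t 7.4333 p [ 0.6345 -0.1293  0.0538] w 0.0003438157416916577
```

FR gives: it sank about 5.4 mm and bottomed at 23 N. I'll hold it briefly, then lift and move over the FR tab.

```bash
python3 -m inch '[{"x":0,"y":0,"z":0.05,"yaw":0},{"x":0,"y":0,"z":0.05,"yaw":0}]'
python3 -m inch '[{"x":0,"y":0,"z":-0.4,"yaw":0},{"x":0,"y":0,"z":-0.6,"yaw":0},{"x":0,"y":0,"z":-0.6,"yaw":0},{"x":0,"y":-0.5,"z":-0.2,"yaw":0},{"x":0,"y":-1,"z":0,"yaw":0}]'
python3 -m inch '[{"x":0,"y":-1,"z":0,"yaw":0},{"x":0,"y":-1,"z":0,"yaw":0},{"x":0,"y":0,"z":0,"yaw":0}]'
python3 - <<'E'
from h import *
go(.068,-.163,.065)
from plant import r
p,d=r.capture("scene");q=r.capture("top")[0]
cv2.imwrite("pics/a.png",np.hstack([cv2.resize(x,None,fx=3,fy=3,interpolation=cv2.INTER_CUBIC) for x in (p[140:270,170:300],q[120:250,200:330])])[:,:,::-1])
E
```

```text
time_s: 7.6
tcp_pos: [0.6345, -0.1293, 0.0542]
eef_rot: [179.1, 1.1, 173.3]
contact_force: [-3.9, -0.1, 9.0]
gripper_width: 0.0008
time_s: 8.02
tcp_pos: [0.6307, -0.1634, 0.1026]
eef_rot: [179.1, 1.2, 173.6]
contact_force: [0.2, 0.1, -0.0]
gripper_width: 0.0003
time_s: 8.27
tcp_pos: [0.6252, -0.2174, 0.1036]
eef_rot: [179.1, 1.3, 173.7]
contact_force: [-0.1, 1.2, 1.1]
gripper_width: 0.0006
units to go [ 0.15 -0.05  1.55] yaw 0.2 F [-0.1  1.2  1.1] t 8.2667 p [ 0.6252 -0.2174  0.1036] w 0.0006387197080031353
```

View pics/a.png

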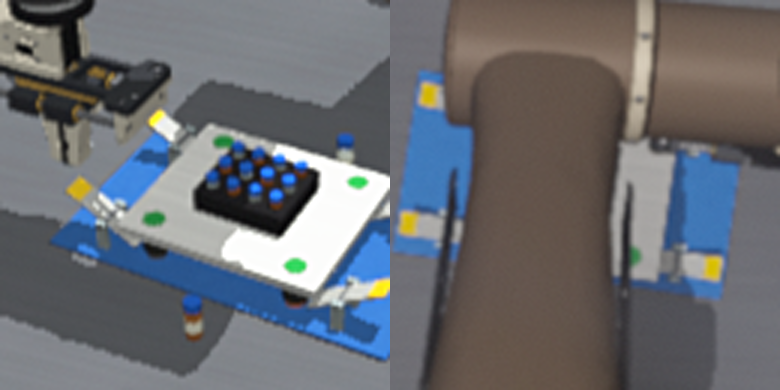

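The fingers are directly above the FR tab (crop ≈(70,150), tab ≈(80,188)). All shims are still standing and the plate is level, so I press.

```bash
python3 -m inch '[{"x":0.2,"y":0,"z":0.5,"yaw":0.2},{"x":0,"y":0,"z":0.5,"yaw":0},{"x":0,"y":0,"z":0.4,"yaw":0},{"x":0,"y":0,"z":0.2,"yaw":0}]'
python3 -m inch '[{"x":0,"y":0,"z":0.2,"yaw":0},{"x":0,"y":0,"z":0.2,"yaw":0},{"x":0,"y":0,"z":0.2,"yaw":0}]'
python3 -c "
from h import go
go(.068,-.164,.047)"
```

```text
time_s: 8.7
tcp_pos: [0.6237, -0.2153, 0.0653]
eef_rot: [179.2, 1.6, 173.1]
contact_force: [-9.4, -16.9, 20.7]
gripper_width: 0.0007
time_s: 8.95
tcp_pos: [0.623, -0.2199, 0.0534]
eef_rot: [179.7, 1.4, 173.4]
contact_force: [-4.5, -1.2, 11.2]
gripper_width: 0.0007
units to go [0.08 0.02 0.25] yaw 0.13 F [-4.5 -1.2 11.2] t 8.95 p [ 0.623  -0.2199  0.0534] w 0.0006693515999003698
```

```bash
python3 -m inch '[{"x":0,"y":0,"z":0.15,"yaw":0},{"x":0,"y":0,"z":0.15,"yaw":0},{"x":0,"y":0,"z":0.1,"yaw":0}]'
python3 -m inch '[{"x":0,"y":0,"z":0.1,"yaw":0},{"x":0,"y":0,"z":0.1,"yaw":0}]'
```

```text
time_s: 9.2
tcp_pos: [0.6233, -0.2206, 0.0464]
eef_rot: [179.9, 1.4, 173.7]
contact_force: [-10.8, 4.5, 32.3]
gripper_width: 0.0004
time_s: 9.37
tcp_pos: [0.6232, -0.2206, 0.0464]
eef_rot: [-179.9, 1.4, 174.0]
contact_force: [-9.8, 0.6, 25.3]
gripper_width: 0.0007
```

The tab stopped at its end stop: TCP at 46.4 mm puts the fingertips at about 35.5 mm, against a nominal 36. Lift clear and check.

```bash
python3 -m inch '[{"x":0,"y":0,"z":-0.3,"yaw":0},{"x":0,"y":0,"z":-0.6,"yaw":0},{"x":0,"y":0,"z":-1,"yaw":0},{"x":0,"y":0,"z":-1,"yaw":0},{"x":0,"y":0,"z":-1,"yaw":0}]'
python3 -m inch '[{"x":1,"y":-0.5,"z":-1,"yaw":0},{"x":1,"y":-1,"z":-1,"yaw":0},{"x":1,"y":-1,"z":0,"yaw":0},{"x":1,"y":-1,"z":0,"yaw":0},{"x":1,"y":-1,"z":0,"yaw":0}]'
python3 -m inch '[{"x":1,"y":-1,"z":0,"yaw":0},{"x":1,"y":-1,"z":0,"yaw":0},{"x":1,"y":-1,"z":0,"yaw":0},{"x":1,"y":-1,"z":0,"yaw":0},{"x":0,"y":0,"z":0,"yaw":0}]'
python3 -m inch '[{"x":0,"y":0,"z":0,"yaw":0},{"x":0,"y":0,"z":0,"yaw":0}]'
python3 - <<'E'
from h import *
from plant import r
out=[]
for n,sl in(("scene",(slice(140,270),slice(190,320))),("top",(slice(120,250),slice(195,325)))):
    p,d=r.capture(n);_,_,K,T=load(n)
    out.append(cv2.resize(p[sl],None,fx=3,fy=3,interpolation=cv2.INTER_CUBIC))
    for nm,lo,hi,z in(("green",(45,120,60),(80,255,255),.048),("yellow",(20,120,100),(34,255,255),.053)):
        for c_,a in blobs(p,lo,hi,8):
            P=cast(c_,z,K,T)
            if .35<P[0]<.8 and abs(P[1])<.3:
                q=np.linalg.solve(K,[c_[0],c_[1],1])*d[int(round(c_[1])),int(round(c_[0]))]
                print(n,nm,c_.round(1),a,P.round(4),"depth pt",(T[:3,:3]@q+T[:3,3]).round(3))
cv2.imwrite("pics/b.png",np.hstack(out)[:,:,::-1]);print(r.get_state()["contact_force"])
E
```

```text
time_s: 9.78
tcp_pos: [0.618, -0.2164, 0.1395]
eef_rot: [-179.9, 0.6, 174.3]
contact_force: [0.7, 0.9, -0.6]
gripper_width: -0.0001
time_s: 10.2
tcp_pos: [0.4879, -0.3134, 0.1942]
eef_rot: [-179.8, 1.1, 175.2]
contact_force: [-0.3, -0.5, 0.1]
gripper_width: 0.0004
time_s: 10.62
tcp_pos: [0.3731, -0.408, 0.1915]
eef_rot: [-179.8, 1.1, 175.5]
contact_force: [-0.0, 0.9, -0.7]
gripper_width: 0.0002
time_s: 10.78
tcp_pos: [0.3721, -0.4087, 0.1908]
eef_rot: [-179.8, 1.1, 175.4]
contact_force: [0.7, 0.4, 0.1]
gripper_width: 0.0003
scene green [244. 187.] 15 [ 0.4968 -0.1133  0.048 ] depth pt [ 0.497 -0.113  0.048]
scene green [288.7 200.2] 16 [0.5141 0.0351 0.048 ] depth pt [0.514 0.035 0.048]
scene green [220.8 212.4] 22 [ 0.6309 -0.1313  0.048 ] depth pt [ 0.629 -0.132  0.047]
scene green [268.3 228.1] 24 [0.6492 0.0188 0.048 ] depth pt [0.649 0.019 0.048]
scene yellow [220.2 177.8] 39 [ 0.4824 -0.1991  0.053 ] depth pt [ 0.488 -0.196  0.057]
scene yellow [194.9 207.1] 38 [ 0.6389 -0.2088  0.053 ] depth pt [ 0.619 -0.221  0.035]
scene yellow [316.2 207.1] 31 [0.5247 0.1206 0.053 ] depth pt [0.528 0.121 0.056]
scene yellow [296.6 235.6] 32 [0.6578 0.1015 0.053 ] depth pt [0.668 0.104 0.063]
top green [238.7 155.2] 12 [0.6525 0.0186 0.048 ] depth pt [0.653 0.019 0.047]
top green [286.3 162.2] 12 [ 0.6329 -0.1319  0.048 ] depth pt [ 0.633 -0.132  0.051]
top green [232.6 197.9] 11 [0.5177 0.0348 0.048 ] depth pt [0.518 0.035 0.048]
top green [280. 205.] 9 [ 0.4982 -0.114   0.048 ] depth pt [ 0.498 -0.114  0.046]
top yellow [212.4 151.2] 28 [0.6633 0.1013 0.053 ] depth pt [0.663 0.101 0.057]
top yellow [314.3 166.8] 31 [ 0.6195 -0.2189  0.053 ] depth pt [ 0.621 -0.222  0.035]
top yellow [205.8 193.8] 32 [0.5289 0.1187 0.053 ] depth pt [0.529 0.118 0.059]
top yellow [307.  208.8] 33 [ 0.4879 -0.1979  0.053 ] depth pt [ 0.488 -0.198  0.054]
[0.56872122 0.19560185 0.05380633]
```

View pics/b.png

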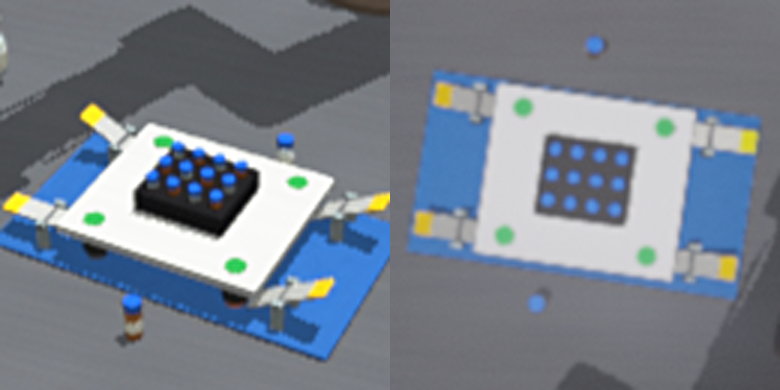

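The FR yellow end is now flat at 35 mm (scene crop ≈(15,203)), and the other three tabs are unchanged. The plate spots are within 0.5 mm of where they were, and the vials and hand are clear.

```bash
python3 -c "
from plant import r
print(r.close_job())"
```

```text
the job is handed in; nothing more can be done
None
```

The loose corner was far right, and its shim is now pressed flat. I handed the job in about 11 s into the 50 s allowed.

- **Corner test:** Near left and near right did not sink under about 42 N, and far left did not sink under 16 N. Far right sank about 5.4 mm and bottomed at 23 N.
- **Shim:** I pressed the far-right tab until the fingertips stopped at about 35.5 mm. Afterwards both cameras put its yellow end at 35 mm, against 36 mm nominal for flat.
- **Final check:**
  - The other three tabs were still standing, unchanged in the pictures.
  - The plate's spots were within about 0.5 mm of their starting positions. It read level within depth noise of 2–3 mm.
  - Both vials looked to be in place. I did not re-measure them, or the bottle, jar, screwdriver and box, which were outside the final crops.
  - The hand was clear at z ≈ 0.19 m with contact force near zero.

No check failed. The two cameras disagreed by 2–4 mm on some spot positions, which is about the stated calibration error. I did not measure the plate's tilt during the press directly. I inferred it from the 5.4 mm sink, which is well past the 0.03 rad needed.

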